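# Make up two umbrella repair kits

### The arm

A 6-joint arm with a two-finger parallel gripper is mounted at the origin on a cart in front of the work surface, level with it; the furniture and walls round the work are solid. World frame = base frame: x ahead of the robot, y to its left, z up, the work surface at z = 0. Lengths are in m, angles in rad, forces in N, time in s.
With the tool pointing down it reaches from about 0.375 to 0.9 m from the base axis. Payload 3.1 kg.
Tool frame: the origin (TCP) lies on the centre line of the jaws, within the pads' length; the fingertips stand 25 mm ahead of it and the grasp point (between the pads) lies 6 mm ahead of it (tcp_to_tips is the distance from the TCP to the fingertips, in m); z points along the fingers, y is the line along which they close (so a half turn about z gives the same grasp; the last joint's range is limited). The gripper opens to 85 mm and grips with 20 to 120 N. Pads are 22 mm wide; open, the fingers measure 114 mm over their backs; the gripper's body (76 mm by 85 mm) begins 54 mm behind the grasp point. The pads swing forward as they close: fully open they stand 13 mm farther back than shut.
Start: joints at [1.038, 0.527, 1.433, -0, 1.181, -0.178], TCP at [0.216, 0.586, 0.256] pointing down, gripper open.
Joint ranges: [-3.08, 3.08], [-0.75, 2.2], [0.22, 2.44], [-1.43, 4.57], [0, 2.65], [-2.85, 2.85]. Speed limits (rad/s): [2.79, 2.79, 3.14, 3.14, 3.14, 3.14].

### API

Orientations are given as a unit quaternion [w, x, y, z].
In Python, from plant import * gives the robot as it stands. Calls block until the motion is done:
- move_to(position, orientation): joint-space move of the TCP to a pose.
- line_to(position, frame=None, v=0.15, contact_N=None): straight line of the TCP; frame=None keeps the orientation; v is the mean speed in m/s. With contact_N (N) it stops when the force on the tool has changed by that much, and returns True; else False.
- set_joints(angles): joint-space move.
- grip(opening, grip_force=None): finger opening in m; grip_force is the grip in N (None keeps the last); returns when the fingers have stopped.
- sleep(seconds).
- inverse_kinematics(position, orientation): joint angles nearest the present ones, or None.
- get_image(name): name is "side" or "top"; returns a dict with "color" (384x512x3 uint8, blue, green, red), "vfov" (degrees; the focal length in pixels is half the picture's height over the tangent of half this angle, whatever the lens; pixels are square), "cx", "cy" (the principal point, pixels), "k1" (the pictures are not rectified: a ray, as slopes to the right and down, at radius r is drawn at 1 + k1 r^2 times it, then the intrinsics apply), "pose" (4x4, takes a point from camera to world coordinates). Camera axes: x right, y up, looking along -z (the intrinsics and any distortion apply to the point x, -y, -z); pixel columns grow to the right and rows downward; lengths in m; the calibration is good to about 2 mm. A picture is of the moment at which its call begins. There is no depth.
A pose or a line that the arm cannot do raises MotionError and nothing moves.
- close_job(): hands the job in; it is judged then, once.
Readings, each from a call of its own:
- get_time_s(): time.
- get_qpos(): joint angles.
- get_qd(): joint speeds.
- get_joint_efforts(): joint torques, N m.
- get_eef_pos(): TCP position.
- get_eef_rot(): TCP orientation.
- get_contact_force(): force on the tool from outside, world axes, zero at the start.
- get_moment(): the same for the moment, N m.
- get_finger_gap(): finger opening in m.
- get_gripper_force(): force on a finger pad.
Only numpy, scipy, OpenCV 4.12 (cv2) and the standard library are available. Lean on these libraries where they do the work, as an engineer would, in place of code of your own. Each camera call takes 0.05 s, during which the arm holds its last target. There are 200 camera calls.

### The job

Make up two umbrella repair kits from the stock on the table: the yellow tray gets the pink handle, the black runner and the black thread; the green tray gets the blue handle and the blue thread, and no runner. Seat every part fully down in the cut-out that is shaped for it, handles flat, runner and spools upright, and leave the spare stock (white handle, white runner, red thread) standing or lying where it is.

Things in the scene. Friction and masses are not known exactly. Their poses are not given: they have to be found in the camera images.
- tray_yellow: Yellow moulded kit tray, 144 (x) x 180 (y) mm, fixed. Origin: centre of underside. Floor 4 mm thick, mouldings 16 mm high, rim 18. J cut-out for a handle: seated, the handle's origin is at tray x -25, y 0, its axes along the tray's (shaft at -x, hook at -y), 9 mm play. Thread well: 60 mm across, centre x 27, y 30. Runner well: 40 mm across, centre x 43, y -50.
- tray_green: Green moulded kit tray, otherwise the same as the yellow one: same sizes, cut-outs, origin and axes; flat grey shadows mark the places on the floor. In both trays the J cut-out takes a handle one way round only; it widens into finger bays beside the shaft from y -14 to 42 mm, open through the rim at -x and 28 mm clear of the shaft at +x.
- handle_pink: Pink umbrella J handle lying flat, 69 (x) x 150 (y) x 17 mm thick, 50 g, loose. Origin: centre of its outline, at the underside; z up. Straight shaft, 17 mm wide, along y at x -25.5 from y -59 to 75 (metal stub at +y); the hook bends round at -y, its tip returns at x 25.5 up to y -23. Grasp the shaft across x near y 14.
- handle_blue: Light blue umbrella J handle lying flat, 69 (x) x 150 (y) x 17 mm thick, 50 g, loose. Origin: centre of its outline, at the underside; z up. Straight shaft, 17 mm wide, along y at x -25.5 from y -59 to 75 (metal stub at +y); the hook bends round at -y, its tip returns at x 25.5 up to y -23. Grasp the shaft across x near y 14.
- handle_white: White umbrella J handle lying flat, 69 (x) x 150 (y) x 17 mm thick, 50 g, loose. Origin: centre of its outline, at the underside; z up. Straight shaft, 17 mm wide, along y at x -25.5 from y -59 to 75 (metal stub at +y); the hook bends round at -y, its tip returns at x 25.5 up to y -23. Grasp the shaft across x near y 14. Spare: leave it.
- spool_black: Spool of black thread with white flanges and a round end label of the same colour on top, standing upright, 41 mm diameter, 50 mm tall, 30 g, loose. Origin: centre of its underside, z up.
- spool_blue: Spool of dark blue thread with white flanges and a round end label of the same colour on top, standing upright, 43 mm diameter, 50 mm tall, 30 g, loose. Origin: centre of its underside, z up.
- spool_red: Spool of red thread with white flanges and a round end label of the same colour on top, standing upright, 39 mm diameter, 45 mm tall, 30 g, loose. Origin: centre of its underside, z up. Spare: leave it.
- runner_black: Black plastic umbrella runner (a small sliding hub, a tube with little prongs at its foot), standing upright, about 22 mm diameter (24 over the prongs), 36 mm tall, 12 g, loose. Origin: centre of its underside, z up.
- runner_white: White plastic umbrella runner (a small sliding hub, a tube with little prongs at its foot), standing upright, about 22 mm diameter (24 over the prongs), 36 mm tall, 12 g, loose. Origin: centre of its underside, z up. Spare: leave it.

How it is judged:
By the outcome, as a careful person would: the job done as asked, in the order asked, and still so for the second after the job is handed in, with the robot touching nothing.
It also fails if it takes over 128 s, if anything falls off the work surface, if the arm or the gripper's body presses on something with over 40 N, if the wrist force passes 120 N, or if a joint passes its speed limit or range.

## Working session

There is one attempt and no reset: what is moved stays moved. The work goes in short steps, each a Python script; the robot and the scene stay as the last script left them, time stands still between calls to the robot, and variables do not carry over. Pictures are saved under pics/ and viewed, at most 14 in all, crops included, and the job is handed in when it is done.

```bash
ls; mkdir -p pics
python3 - <<'E'
from plant import *
import cv2, numpy as np, pickle
np.set_printoptions(precision=4,suppress=True)
d={}
for n in("top","side"):
    im=get_image(n); d[n]=im; cv2.imwrite(f"pics/{n}0.png",im["color"])
    print(n,im["vfov"],im["cx"],im["cy"],im["k1"]);print(im["pose"])
pickle.dump(d,open("im0.pkl","wb"))
print(get_time_s(),get_eef_pos(),get_eef_rot(),get_finger_gap())
E
```

```text
pics
top 49.10192544744855 263.9950884306363 188.250173545181 0.013880819808696307
[[-0.0148  0.9915 -0.1291  0.4002]
 [-0.9998 -0.0128  0.0156  0.0023]
 [ 0.0138  0.1293  0.9915  1.2874]
 [ 0.      0.      0.      1.    ]]
side 49.23561954633349 261.97555981068194 189.19611525904912 0.015692152248103972
[[ 0.9545  0.147  -0.2595  0.3315]
 [-0.2982  0.4637 -0.8343 -0.8002]
 [-0.0023  0.8737  0.4865  0.5244]
 [ 0.      0.      0.      1.    ]]
0.1 [0.2162 0.5858 0.2554] [-0.0004  0.176   0.9844 -0.0009] 0.08506627300949053
```

View pics/top0.png

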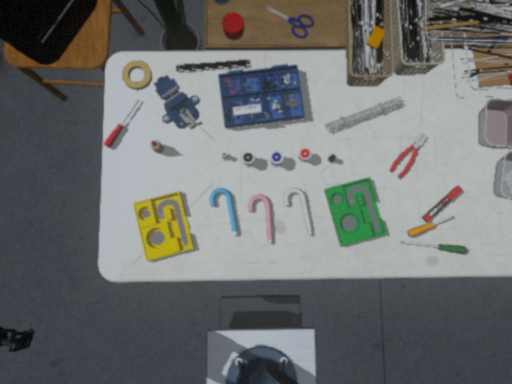

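View pics/side0.png

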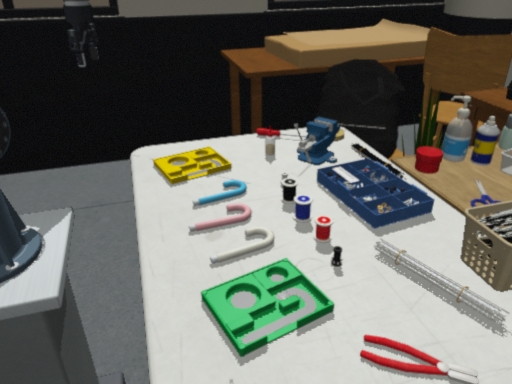

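```bash
cat > vis.py <<'E'
import cv2, numpy as np
np.set_printoptions(precision=4,suppress=True)
def ray(im,uv):
    h=im["color"].shape[0]; f=h/2/np.tan(np.radians(im["vfov"])/2)
    K=np.array([[f,0,im["cx"]],[0,f,im["cy"]],[0,0,1]])
    s=cv2.undistortPoints(np.float64(uv).reshape(-1,1,2),K,np.array([im["k1"],0,0,0]))[:,0]
    d=np.c_[s[:,0],-s[:,1],-np.ones(len(s))]@im["pose"][:3,:3].T
    return im["pose"][:3,3],d
def plane(im,uv,z):
    o,d=ray(im,uv); return o+d*((z-o[2])/d[:,2])[:,None]
def tri(a,uva,b,uvb):
    "midpoint of the two rays and their gap"
    o1,d1=ray(a,uva); o2,d2=ray(b,uvb); d1,d2=d1[0],d2[0]
    t=np.linalg.lstsq(np.c_[d1,-d2],o2-o1,rcond=None)[0]
    p,q=o1+t[0]*d1,o2+t[1]*d2
    return (p+q)/2,np.linalg.norm(p-q)
def blobs(im,lo,hi,amin=15,box=None):
    hsv=cv2.cvtColor(im["color"],cv2.COLOR_BGR2HSV); m=cv2.inRange(hsv,lo,hi)
    if box: k=np.zeros_like(m); k[box[1]:box[3],box[0]:box[2]]=1; m*=k
    n,l,s,c=cv2.connectedComponentsWithStats(m)
    return [(c[i],s[i],(l==i).astype(np.uint8)) for i in range(1,n) if s[i,4]>=amin]
E
python3 - <<'E'
import pickle,cv2,numpy as np
from vis import *
d=pickle.load(open("im0.pkl","rb"));t=d["top"]["color"];s=d["side"]["color"]
cv2.imwrite("pics/tc.png",cv2.resize(t[140:280,125:390],None,fx=3,fy=3,interpolation=cv2.INTER_CUBIC))
cv2.imwrite("pics/sc.png",cv2.resize(s[140:355,150:360],None,fx=2.75,fy=2.75,interpolation=cv2.INTER_CUBIC))
R={"pink":((160,40,120),(179,140,255)),"ltblue":((95,60,120),(108,255,255)),"yellow":((22,120,80),(35,255,255)),"green":((50,120,60),(80,255,255)),"navy":((112,100,50),(130,255,220)),"red":((0,150,100),(6,255,255)),"red2":((172,150,100),(179,255,255)),"black":((0,0,0),(179,255,60))}
for n in d:
  for k,(lo,hi) in R.items():
    box=(120,140,400,290) if n=="top" else (145,140,365,355)
    print(n,k,[(c.round(1).tolist(),st.tolist()) for c,st,_ in blobs(d[n],lo,hi,8,box)])
E
```

```text
top pink [([152.2, 142.9], [151, 141, 4, 5, 12]), ([263.7, 211.5], [249, 195, 24, 44, 283])]
top ltblue [([225.0, 204.3], [210, 188, 27, 43, 334])]
top yellow [([162.1, 227.3], [134, 192, 60, 69, 2172])]
top green [([353.9, 214.0], [326, 178, 60, 67, 1812])]
top navy [([276.0, 156.5], [273, 153, 7, 8, 36])]
top red [([306.1, 153.2], [304, 150, 5, 7, 13]), ([396.6, 161.0], [394, 157, 6, 8, 10])]
top red2 []
top black []
side pink [([227.4, 216.5], [196, 204, 55, 25, 401])]
side ltblue [([226.2, 190.5], [199, 180, 47, 23, 306]), ([343.2, 185.0], [338, 181, 12, 9, 26])]
side yellow [([190.6, 164.2], [154, 147, 77, 37, 1536])]
side green [([262.5, 303.5], [202, 259, 131, 96, 5482])]
side navy [([302.9, 198.1], [298, 196, 11, 5, 39]), ([302.1, 211.1], [296, 204, 14, 15, 178])]
side red [([323.6, 219.5], [318, 217, 12, 6, 43])]
side red2 [([322.3, 232.0], [317, 226, 12, 13, 120]), ([362.6, 352.6], [361, 351, 4, 4, 15])]
side black [([159.9, 141.4], [145, 140, 42, 6, 127]), ([320.9, 147.4], [308, 140, 25, 16, 179]), ([357.0, 146.8], [353, 145, 9, 6, 31]), ([362.8, 151.1], [361, 149, 4, 6, 18]), ([329.1, 173.6], [327, 172, 5, 4, 17]), ([337.9, 176.3], [336, 175, 5, 3, 10]), ([288.8, 192.9], [284, 186, 11, 15, 141]), ([336.6, 256.0], [333, 247, 8, 19, 105])]
```

View pics/tc.png

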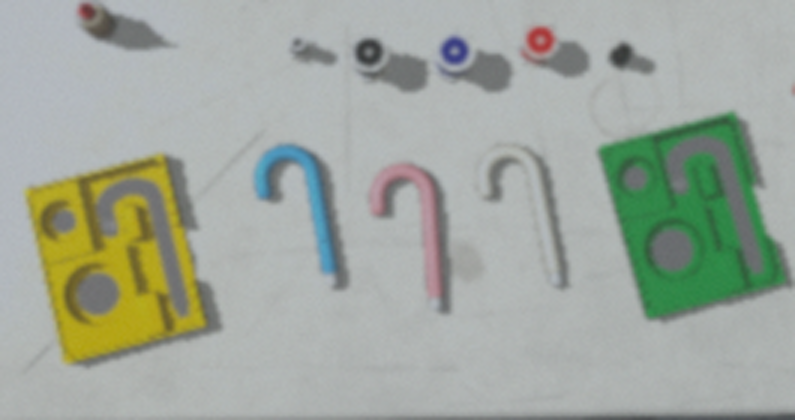

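View pics/sc.png

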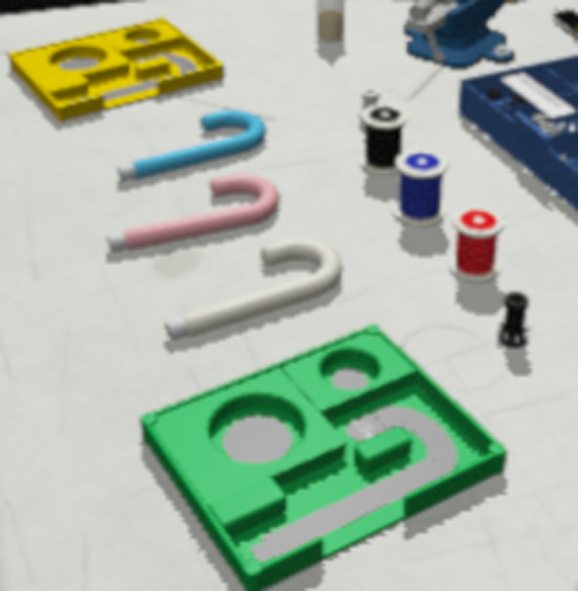

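```bash
cat > meas.py <<'E'
import pickle
from vis import *
d=pickle.load(open("im0.pkl","rb"));T,S=d["top"],d["side"]
big=lambda *a:max(blobs(*a),key=lambda b:b[1][4])
print("SPOOLS/RUNNER dark blobs")
for n,im,box in(("top",T,(240,148,345,175)),("side",S,(275,172,345,270))):
    for c,s,_ in blobs(im,(0,0,0),(179,255,85),6,box): print(n,c,s)
p=dict(navy=((276,156.5),(302.9,198.1)),red=((306.1,153.2),(323.6,219.5)))
for k,(a,b) in p.items(): print(k,tri(T,a,S,b))
print("HANDLES")
for k,lo,hi in(("pink",(160,40,120),(179,140,255)),("ltblue",(95,60,120),(108,255,255))):
    m={}
    for n,im,box in(("top",T,(200,170,300,260)),("side",S,(180,170,270,250))):
        c,s,mm=big(im,lo,hi,15,box); v,u=np.nonzero(mm); P=plane(im,np.c_[u,v],.0085)[:,:2]
        # shaft runs roughly along world -x; near half is shaft only
        near=P[P[:,0]<P[:,0].min()+.075]
        for _ in range(2):
            l=cv2.fitLine(near.astype(np.float32),cv2.DIST_L2,0,1e-4,1e-4).ravel(); ax=l[:2]*-np.sign(l[0]); c0=l[2:]
            t=(P-c0)@ax; near=P[t>t.max()-.085]
        yaw=np.arctan2(-ax[0],ax[1]); xx=np.array([ax[1],-ax[0]]) # local y=ax, local x=(cos,sin)
        xx=np.array([np.cos(yaw),np.sin(yaw)]); t=(P-c0)@ax; w=(P-c0)@xx
        o=c0+ax*(t.min()-.0015*(n=="top")+.075)+xx*.0255
        print(k,n,"yaw",yaw,"origin",o,"len",np.ptp(t),"width",np.ptp(w))
        # coloured end of the shaft in pixels
        i=np.argsort(-t)[:8]; m[n]=np.c_[u,v][i].mean(0); q=np.argsort(t)[:8]; m[n+"h"]=np.c_[u,v][q].mean(0)
    print(k,"end",tri(T,m["top"],S,m["side"]),"hook",tri(T,m["toph"],S,m["sideh"]))
print("TRAYS")
for k,lo,hi in(("yellow",(20,90,60),(36,255,255)),("green",(48,90,40),(85,255,255))):
    for n,im in(("top",T),("side",S)):
        c,s,mm=big(im,lo,hi,500); mm=cv2.morphologyEx(mm,cv2.MORPH_CLOSE,np.ones((3,3)))
        h=cv2.convexHull(max(cv2.findContours(mm,0,1)[0],key=len))
        q=cv2.approxPolyN(h,4 if n=="top" else 6,ensure_convex=True).reshape(-1,2).astype(float)
        P=plane(im,q,.018); print(k,n,"px",q.tolist()); print(P[:,:2].tolist(),np.linalg.norm(P-np.roll(P,-1,0),axis=1))
E
python3 meas.py
```

```text
SPOOLS/RUNNER dark blobs
top [247.5676 156.9189] [244 154   8   7  37]
top [331.7931 158.0345] [329 155   6   7  29]
side [331.9795 186.1877] [318 172  27  31 293]
side [334.4353 175.8   ] [324 172  21  10  85]
side [286.5   181.125] [285 180   4   3   8]
side [292.125 181.625] [290 180   5   4   8]
side [288.7233 192.6981] [283 186  13  15 159]
side [303.2101 211.0504] [296 205  13  14 119]
side [336.4231 256.4077] [332 247   9  19 130]
side [277.1 268.6] [275 268   6   2  10]
navy (array([ 0.6578, -0.055 ,  0.0509]), np.float64(0.0024049950385720965))
red (array([ 0.667 , -0.1458,  0.0489]), np.float64(0.0018783223149144593))
HANDLES
pink top yaw 1.6123924 origin [ 0.4731 -0.0052] len 0.13307036758949378 width 0.06535647270261284
pink side yaw 1.6439859 origin [ 0.4762 -0.0011] len 0.13508551932962326 width 0.07114371208584219
pink end (array([ 0.4186, -0.0339,  0.0103]), np.float64(0.0030542352242180293)) hook (array([ 0.5463, -0.0006,  0.0131]), np.float64(0.0022257837151925487))
ltblue top yaw 1.7415043 origin [0.4971 0.1092] len 0.13625178045920447 width 0.06669199982968789
ltb
[... 947 characters left out ...]
]
green top px [[386.0, 233.0], [341.0, 246.0], [324.0, 189.0], [369.0, 177.0]]
[[0.424756954762647, -0.3832645049055738], [0.3878900099814513, -0.2460101041685512], [0.5607693388763497, -0.2007525325665304], [0.5960449185849334, -0.34006351323475487]] [0.1421 0.1787 0.1437 0.1767]
green side px [[333.0, 303.0], [332.0, 311.0], [241.0, 356.0], [202.0, 299.0], [201.0, 291.0], [286.0, 258.0]]
[[0.5982264421484067, -0.33978468440972215], [0.5887583879274022, -0.3556552200891139], [0.42478697839639534, -0.39606602332744295], [0.391460254558546, -0.2649146911073421], [0.39325383543880205, -0.24523827344104143], [0.5646985377712096, -0.2045126763915528]] [0.0185 0.1689 0.1353 0.0198 0.1762 0.1394]
```

```bash
cat > act.py <<'E'
from plant import *
from vis import *
TR=dict(yellow=((.4586,.2876),1.823),green=((.494,-.2925),1.820))
def loc(o,yaw,p):
    c,s=np.cos(yaw),np.sin(yaw); return np.array([o[0]+c*p[0]-s*p[1],o[1]+s*p[0]+c*p[1]])
def quat(phi): a=(phi+np.pi/2)/2; return [0,np.cos(a),np.sin(a),0]
UP=.14
def pick(xy,phi,z,open_,force):
    grip(open_); move_to([*xy,UP],quat(phi))
    hit=line_to([*xy,z],v=.12,contact_N=8); grip(0,force)
    print("pick hit",hit,"tcp",get_eef_pos(),"gap",get_finger_gap(),"F",get_gripper_force(),"t",get_time_s())
    line_to([*xy,UP],v=.2); print("lifted gap",get_finger_gap())
def place(xy,phi,z,open_):
    move_to([*xy,UP],quat(phi)); line_to([*xy,.03+z],v=.2)
    hit=line_to([*xy,z],v=.05,contact_N=6)
    print("place hit",hit,get_eef_pos(),get_contact_force(),"gap",get_finger_gap())
    grip(open_); line_to([*xy,UP],v=.2); print("t",get_time_s())
def handle(o,yaw,tray,flip=0):
    pick(loc(o,yaw,(-.0255,.014)),yaw-flip,.028,.055,40)
    c,th=TR[tray]; place(loc(c,th,(-.0505,.014)),th-flip,.033,.034)
def small(xy,zg,tray,well,open_):
    c,th=TR[tray]; phi=th-np.pi/2
    pick(xy,phi,zg,.08 if open_>.05 else .06,25)
    place(loc(c,th,well),phi,zg+.005,open_)
def snap(n):
    for k in("top","side"): cv2.imwrite(f"pics/{k}{n}.png",get_image(k)["color"])
E
python3 - <<'E'
import pickle
from vis import *
d=pickle.load(open("im0.pkl","rb"));T,S=d["top"],d["side"]
print("black spool",tri(T,(247.6,156.9),S,(289.5,181.3)),"runner",tri(T,(331.8,158.0),S,(336.4,256.4)))
from act import *
from act import TR
for o,y in(((.4747,-.003),1.626),((.498,.1114),1.752)):
    g=loc(o,y,(-.0255,.014)); print("grasp",g,[inverse_kinematics([*g,.028],quat(y-f)) for f in(0,np.pi)])
for k,(c,th) in TR.items():
    for w in((-.0505,.014),(.027,.03),(.043,-.05)): print(k,loc(c,th,w))
    g=loc(c,th,(-.0505,.014)); print([inverse_kinematics([*g,.033],quat(th-f)) for f in(0,np.pi)])
E
```

```text
black spool (array([0.6579, 0.0301, 0.0503]), np.float64(0.0025980509261488986)) runner (array([ 0.658 , -0.2285,  0.0176]), np.float64(0.0024027316401439482))
grasp [ 0.4621 -0.0292] [array([-0.3052,  0.7493,  1.9883, -0.    ,  0.404 , -1.9312]), array([-0.3052,  0.7493,  1.9883, -0.    ,  0.404 ,  1.2103])]
grasp [0.4888 0.0838] [array([-0.056 ,  0.7606,  1.9051, -0.    ,  0.4759, -1.808 ]), array([-0.056 ,  0.7606,  1.9051, -0.    ,  0.4759,  1.3336])]
yellow [0.4576 0.2352]
yellow [0.4228 0.3063]
yellow [0.4963 0.3417]
[array([ 0.2573,  0.759 ,  1.8571, -0.    ,  0.5254, -1.5657]), array([ 0.2573,  0.759 ,  1.8571, -0.    ,  0.5254,  1.5759])]
green [ 0.4929 -0.3449]
green [ 0.4583 -0.2737]
green [ 0.5319 -0.2385]
[array([-0.7961,  0.8132,  1.6311, -0.    ,  0.6973, -2.6161]), array([-0.7961,  0.8132,  1.6311, -0.    ,  0.6973,  0.5255])]
```

```bash
python3 - <<'E'
from act import *
handle((.4747,-.003),1.626,"yellow",np.pi)
small((.658,-.2285),.041,"yellow",(.043,-.05),.034)
snap(1)
E
python3 - <<'E'
import cv2
t=cv2.imread("pics/top1.png");s=cv2.imread("pics/side1.png")
a=cv2.resize(t[180:270,120:250],(780,540))[:, :390*2]
cv2.imwrite("pics/c1.png",cv2.hconcat([cv2.resize(t[185:265,130:200],(420,480),interpolation=2),cv2.resize(s[140:190,150:235],(380,480)[:1]+(224,),interpolation=2) if 0 else cv2.copyMakeBorder(cv2.resize(s[140:190,150:235],(380,224),interpolation=2),0,256,0,0,0)]))
E
```

```text
pick hit False tcp [ 0.4624 -0.0293  0.0287] gap 0.015222360384049049 F 39.12499685771763 t 4.4167
lifted gap 0.01539745533796703
place hit True [0.4571 0.2351 0.0327] [-0.6146  0.023   4.9432] gap 0.015793045027008578
t 8.3167
pick hit False tcp [ 0.6585 -0.2288  0.042 ] gap 0.02067138299596139 F 24.604428112506866 t 12.1
lifted gap 0.020201508449579166
place hit True [0.4958 0.3415 0.0459] [-0.3634  0.5857  4.3809] gap 0.020452988412015004
t 16.8417
```

View pics/c1.png

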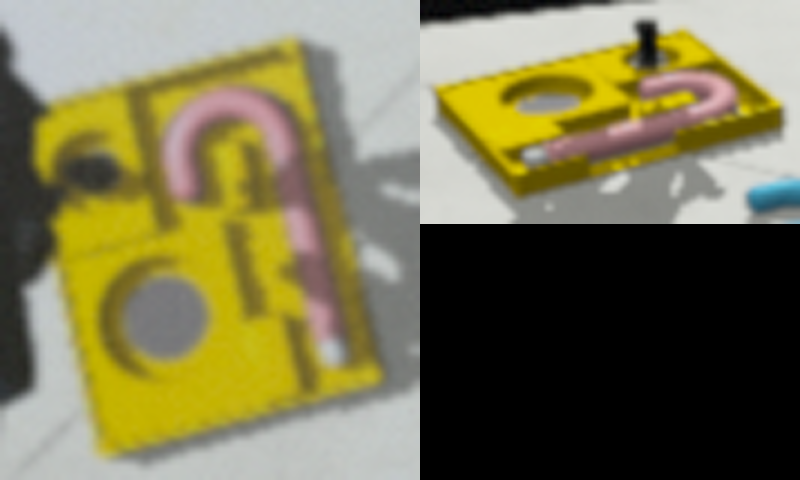

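The picture shows the pink handle lying in the J cut-out (hook near crop pixel 215,110) and the black runner standing in its well (90,165). Both touched down exactly 4 mm above their pick height, which is the floor thickness. I'll carry on with the rest.

```bash
python3 - <<'E'
from act import *
small((.658,.030),.043,"yellow",(.027,.03),.06)
handle((.498,.1114),1.752,"green",np.pi)
small((.658,-.055),.043,"green",(.027,.03),.06)
move_to([.42,.0,.3],quat(0))
move_to([.2,.5,.3],quat(1.2))
snap(2); print(get_time_s())
E
python3 - <<'E'
import cv2
t=cv2.imread("pics/top2.png");s=cv2.imread("pics/side2.png")
cv2.imwrite("pics/t2c.png",cv2.resize(t[140:280,125:390],None,fx=3,fy=3,interpolation=cv2.INTER_CUBIC))
cv2.imwrite("pics/s2c.png",cv2.resize(s[140:355,150:360],None,fx=2.75,fy=2.75,interpolation=cv2.INTER_CUBIC))
E
```

```text
pick hit False tcp [0.6585 0.0299 0.0439] gap 0.04019193321027984 F 25.451074540615082 t 20.175
lifted gap 0.04026177693287697
place hit True [0.4222 0.3061 0.0477] [ 0.4359 -0.9269  3.7359] gap 0.04030549384240218
t 24.1833
pick hit False tcp [0.4892 0.0837 0.0287] gap 0.01570266520243319 F 39.14531249552965 t 27.0083
lifted gap 0.015375089482018692
place hit True [ 0.4924 -0.3445  0.0328] [-0.4676  0.0721  4.0893] gap 0.015206676128171923
t 31.4417
pick hit False tcp [ 0.6585 -0.0551  0.044 ] gap 0.04220476452042772 F 25.587846636772156 t 34.6083
lifted gap 0.04226502267053384
place hit True [ 0.4577 -0.2735  0.0478] [-0.4647  0.3302  3.4944] gap 0.042575878385983125
t 38.3667
41.6583
```

View pics/t2c.png

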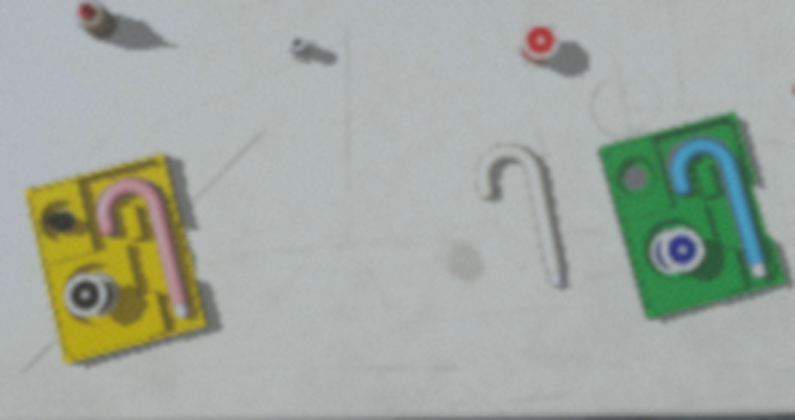

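View pics/s2c.png

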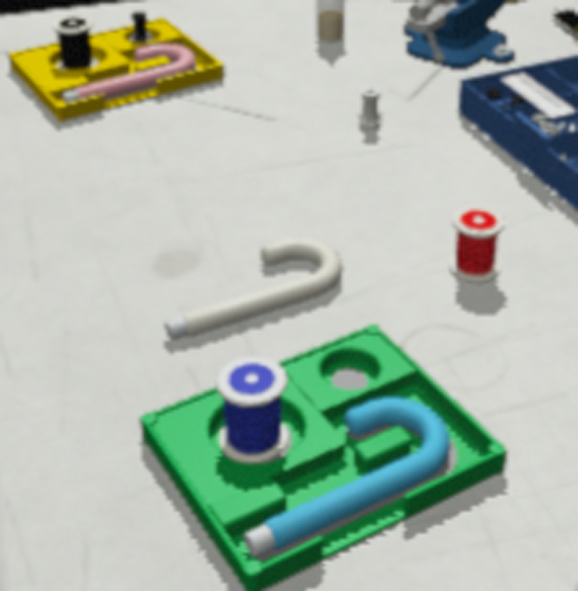

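Everything sits in its cut-out, and the spares (white handle, white runner, red spool) haven't moved. The blue spool stands slightly to one side of its well, so I'll check label and handle heights by triangulation.

Run:
```python
import pickle
from vis import *
d=pickle.load(open("im0.pkl","rb"));T,S=d["top"],d["side"]
T["color"]=cv2.imread("pics/top2.png");S["color"]=cv2.imread("pics/side2.png")
N=((112,90,50),(130,255,230))
b=lambda im,box,lo,hi:[(c,s) for c,s,_ in blobs(im,lo,hi,8,box)]
t=b(T,(335,210,370,240),*N);s=b(S,(225,265,260,310),*N);print(t,s)
print("blue label",tri(T,t[0][0],S,s[0][0]))
K=((0,0,0),(179,255,90))
t=b(T,(140,205,175,250),*K);s=b(S,(165,140,190,168),*K)+b(S,(190,140,210,160),*K);print(t,s)
def ends(im,lo,hi,box):
    c,st,m=max(blobs(im,lo,hi,15,box),key=lambda q:q[1][4]);v,u=np.nonzero(m);return np.c_[u,v]
for k,lo,hi,bt,bs in(("pink",(160,40,90),(179,150,255),(155,190,200,260),(165,140,235,190)),("blue",(95,60,100),(108,255,255),(340,180,385,240),(235,275,330,350))):
    for n,im,bx in(("top",T,bt),("side",S,bs)):
        P=plane(im,ends(im,lo,hi,bx),.0125)[:,:2]
        near=P[P[:,0]<P[:,0].min()+.075]; l=cv2.fitLine(near.astype(np.float32),2,0,1e-4,1e-4).ravel(); print(k,n,"yaw",np.arctan2(abs(l[0]),-abs(l[1])),"shaft pt",l[2:],"x",P[:,0].min(),P[:,0].max())
```

```text
[(array([351.8235, 222.7059]), array([348, 219,   9,   9,  51], dtype=int32))] [(array([241.0885, 277.4956]), array([234, 273,  16,  10, 113], dtype=int32)), (array([241.3664, 294.8664]), array([232, 286,  19,  19, 292], dtype=int32))]
blue label (array([ 0.4569, -0.2735,  0.0547]), np.float64(0.002936952591409728))
[(array([144.4615, 213.4038]), array([140, 211,  10,   6,  52], dtype=int32)), (array([152.9362, 237.8723]), array([149, 234,   9,   9,  47], dtype=int32)), (array([161.1818, 238.2727]), array([160, 235,   3,   7,  11], dtype=int32))] [(array([174.2456, 140.8246]), array([165, 140,  25,   4,  57], dtype=int32)), (array([176.8478, 157.9203]), array([170, 151,  13,  14, 138], dtype=int32)), (array([200.4634, 149.7561]), array([198, 145,   6,  10,  41], dtype=int32))]
pink top yaw 2.049884 shaft pt [0.4519 0.2357] x 0.4126316968436398 0.5339638998948355
pink side yaw 2.1914449 shaft pt [0.4618 0.2394] x 0.41787198696889055 0.5383644407334105
blue top yaw 1.9248041 shaft pt [ 0.4786 -0.348 ] x 0.4403300984997348 0.5694685890249687
blue side yaw 2.0292587 shaft pt [ 0.4837 -0.3444] x 0.44570952374476003 0.5735980627054709
```

The blue label stands at z 0.0547 m, against 0.054 m expected for a fully seated spool, and its xy matches the well. Every part touched down 3.8–4.1 mm above its pick height, as it should on the tray floor. (The handle yaws in this last fit include hook pixels, so I don't use them; the pictures show both handles flat in their J cut-outs.)

```bash
python3 -c "
from plant import *
print(close_job())"
```

```text
the job is handed in; nothing more can be done
None
```

I made up both kits in the order asked and handed the job in at about 42 s: every part is seated in its cut-out, and the spare stock was left where it was.

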